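# Clip the yellow marker onto the toast rack

### The arm

A 6-joint arm with a two-finger parallel gripper is mounted at the origin on the work surface. World frame = base frame: x ahead of the robot, y to its left, z up, the work surface at z = 0. Lengths are in mm, angles in degrees, forces in N, time in s.
With the tool pointing down it reaches from about 350 to 850 mm from the base axis. Payload 8.1 kg.
Tool frame: the origin (TCP) lies at the very end of the fingers, on their centre line; the grasp point (between the pads) lies r.tcp_to_grasp behind it (r.tcp_to_grasp is the distance from the TCP to the grasp point, in mm); z points along the fingers, y is the line along which they close (so a half turn about z gives the same grasp; the last joint's range is limited). The gripper opens to 85 mm and grips with 20 to 120 N. Pads are 22 mm wide; open, the fingers measure 114 mm over their backs; the gripper's body (76 mm by 85 mm) begins 54 mm behind the grasp point. The pads swing forward as they close: fully open they stand 13 mm farther back than shut.
Start: joints at [-81.039, 7.471, 85.268, -0, 87.261, -4.893], TCP at [143.691, -582.544, 200.892] pointing down, gripper open.
Joint ranges: [-169.43, 169.43], [-51.17, 129.36], [1.28, 143.12], [-76.62, 256.62], [0, 156.53], [-152.29, 152.29]. Speed limits (degrees/s): [136.94, 136.94, 159.86, 180, 180, 180].

### API

Orientations are given as [roll, pitch, yaw] about the fixed x, y, z axes, in that order (R = Rz(yaw) Ry(pitch) Rx(roll)).
In Python, from bench import r gives the robot as it stands.
- The arm moves only by the shell command python3 -m handwheel 'ROWS' [OPENING] [FORCE]. ROWS is JSON, a list of rows, each a list of 4 numbers: the shift along the tool's x, y, z in m, then the turn about the tool's z in degrees. A call has 1 to 10 rows; each row shifts and turns the commanded pose from where the row before left it, along the tool's axes as they then stand; what a row does not reach is not made up. A row lasts 1/10 s, in which the tool goes at most 50 mm and 8.59 degrees, less where a joint would pass 70% of its speed; a pose out of reach is approached as far as the arm can. A call is refused whole if a number of a shift passes 0.05 or a number of a turn 8.59, either way. A call with a gripper value outside its range is refused whole. OPENING is the finger opening in m, from 0 to 0.0854, set as the call begins (- or left out, the last holds). The fingers move at their own pace and stop on an object; FORCE is the grip in N (left out, the last holds). Time passes only in rows, so rows that do not move let the fingers close. It gives the time, the measured TCP pose, the force, the opening and the grip force at its end, in the units of the state.
- r.sense(): the state, without advancing time (a new reading comes with each control period).
- r.snapshot(name): name is "scene" or "side" or "wrist"; returns the picture (384x512x3 uint8, red, green, blue); there is no depth.
- r.camera_params(name): a dict with "fx", "fy", "cx", "cy" (pixels), "D" ([k1, k2, p1, p2, k3] as OpenCV has them; the pictures are not rectified), "R" (3x3) and "t" (3): a world point X has camera coordinates R X + t; the wrist camera has in their place "mount" (4x4, takes a point from camera to tool coordinates, whose origin is the TCP and whose axes are the flange's). Camera axes: x right, y down, z forward; pixel columns grow to the right and rows downward; lengths in mm; the calibration is good to about 2 mm. A picture is of the moment at which its call begins: read the wrist's pose just before it. camera_params takes no time and is no camera call.
- r.hand_in(): hands the job in; it is judged then, once.
The state is a dict: "time": time; "joint_pos": joint angles; "qd": joint speeds; "joint_efforts": joint torques, N m; "tool_pos": TCP position; "tcp_rot": TCP orientation; "ft_force": force on the tool from outside, world axes, zero at the start; "wrist_torque": the same for the moment, N m; "finger_gap": finger opening in mm; "grip_force": force on a finger pad.
Only numpy, scipy, OpenCV 4.12 (cv2) and the standard library are available. Lean on these libraries where they do the work, as an engineer would, in place of code of your own. Each camera call takes 0.05 s, during which the arm holds its last target. There are 200 camera calls.

### The job

The yellow clip marks the gluten-free toast. Squeeze its handles to open it, take it up off the clip rail, and clip it astride the top edge of the toast rack's tall end panel, about the middle of the edge, upright and with its jaws well down over the edge, then let go. Leave the red and the blue clip where they are on the rail.

Things in the scene. Friction and masses are not known exactly. Their poses are not given: they have to be found in the camera images.
- clip_yellow: Yellow peg-like sprung clip, jaws down. Origin: pivot pin, 16 mm above the rail edge it grips; z up, y along edge (32 mm wide), x: squeeze direction. Handles 5 to 50 mm above origin, leaning out, 48 mm over their tops; squeeze (20 to 40 N) at 15 to 48 mm to a stop: parallel, 20 mm over outsides. Jaw tips 38 mm below origin, pads 18 to 38 mm. Open: 26 mm at tips, 14 mm at pad tops; spring shuts them. 45 g.
- rack_edge (a point): Middle of the top edge of the black toast rack's tall end panel, 110 mm above the shelf. Panel upright, 4 mm thick (x), 120 mm long (y), z up; rack fixed. On the +x side, from 36 mm away, are lower dividers (70 mm high) and two toast slices (90 mm high, 80 mm away). A seated clip's origin is about 16 mm above this point; its pin would meet the edge at 5 mm.
- clip_red: Red clip, same shape and frame as the yellow one; leave it. All three clips stand about 80 mm apart, in any order, on the clip rail: a fixed upright aluminium strip 4 mm thick, 250 mm long, top edge 75 mm above the shelf, on a wooden foot. Origin on the pivot pin, 91 mm above the shelf.
- clip_blue: Blue clip, same shape and frame as the yellow one, on the same rail; leave it. Origin on the pivot pin, 91 mm above the shelf. Each clip is the same turned by half a turn about z.
Not all that is in view belongs to the job. Of the things that look like the clip_yellow, the larger one is meant.

How it is judged (in metres and radians):
On the way:
1. the yellow clip is off the rail and lifted clear of it (distance of clip_yellow from where it was at the start of the episode above 0.06 m), for 0.2 s.
At the end, for the whole second after the job is handed in: Yellow clip at rest, let go, astride the tall panel's top edge: jaws at least 10 mm down over it, within 30 mm of the edge's middle, 8 mm of the panel's mid-plane, 15 degrees of upright and of the edge's line; red and blue clips within 15 mm of their starts (x of clip_yellow in the frame of rack_edge between -0.008 and 0.008 m and y of clip_yellow in the frame of rack_edge between -0.03 and 0.03 m and z of clip_yellow in the frame of rack_edge between 0.002 and 0.028 m and angle between clip_yellow's own z axis and vertical below 0.26 rad and angle between the y axis of clip_yellow and the y axis of rack_edge, either way round below 0.26 rad and linear speed of clip_yellow below 0.02 m/s and distance of each of clip_red, clip_blue from where it was at the start of the episode below 0.015 m); the robot touches nothing.
It fails at once if the red or the blue clip is moved by more than 15 mm (distance of any of clip_red, clip_blue from where it was at the start of the episode above 0.015 m).
It also fails if it takes over 35 s, if anything falls off the work surface, if the arm or the gripper's body presses on something with over 40 N, if the wrist force passes 120 N, or if a joint passes its speed limit or range.

## Working session

There is one attempt and no reset: what is moved stays moved. The work goes in short steps, Python scripts to look and compute and a shell command to move; the robot and the scene stay as the last step left them, time stands still between calls to the robot, and variables do not carry over. Pictures are saved under pics/ and viewed, at most 10 in all, crops included, and the job is handed in when it is done.

```bash
mkdir -p pics
python3 - <<'E'
from bench import r
import cv2,numpy as np
print(r.sense()); print(r.tcp_to_grasp)
for n in("scene","side","wrist"):
    p=r.snapshot(n); cv2.imwrite(f"pics/{n}0.png",p[:,:,::-1]); print(n,{k:np.round(v,4).tolist() for k,v in r.camera_params(n).items()})
a=cv2.imread("pics/scene0.png");b=cv2.imread("pics/side0.png")
E
```

```text
{'time': 0.0, 'joint_pos': array([-8.10395683e+01,  7.51458430e+00,  8.53297373e+01,  6.32632893e-04,
        8.72618718e+01, -4.89132879e+00]), 'qd': array([ 0.03203332, -0.05607284,  0.01494686, -0.04638581, -0.02453878,
       -0.04442079]), 'joint_efforts': array([-8.39700124e-05, -5.69392526e+01, -5.00552130e+01, -3.86745405e-04,
        1.49519480e-02,  1.31444432e-05]), 'tool_pos': array([ 143.59466585, -581.93605414,  199.84555942]), 'tcp_rot': array([-1.79894247e+02, -9.68424951e-03,  1.38517207e+01]), 'ft_force': array([-0.64288068, -1.25148545,  0.23913885]), 'wrist_torque': array([-0.05617832, -0.0204731 , -0.02120247]), 'grip_force': 0.0, 'finger_gap': 85.33990126141039}
18.700000000000003
scene {'fx': 490.4505, 'fy': 490.4505, 'cx': 251.7317, 'cy': 192.9469, 'D': [0.0608, 0.0, 0.0, 0.0, 0.0], 'R': [[0.8698, 0.4933, 0.0077], [0.3812, -0.662, -0.6453], [-0.3132, 0.5642, -0.7639]], 't': [-470.3925, -160.9117, 1210.6783]}
side {'fx': 448.8866, 'fy': 448.8866, 'cx': 255.6806, 'cy': 189.8344, 'D': [-0.0057, 0.0, 0.0, 0.0, 0.0], 'R': [[-0.984, -0.1769, 0.0189], [-0.1234, 0.6022, -0.7888], [0.1281, -0.7785, -0.6144]], 't': [533.3062, 157.238, 826.7185]}
wrist {'fx': 334.61, 'fy': 334.61, 'cx': 252.0969, 'cy': 197.7532, 'D': [-0.0229, 0.0, 0.0, 0.0, 0.0], 'mount': [[-0.0004, -0.9594, -0.2822, 71.7401], [1.0, -0.0004, -0.0003, 0.3531], [0.0001, -0.2822, 0.9594, -172.8266], [0.0, 0.0, 0.0, 1.0]]}
```

View pics/scene0.png

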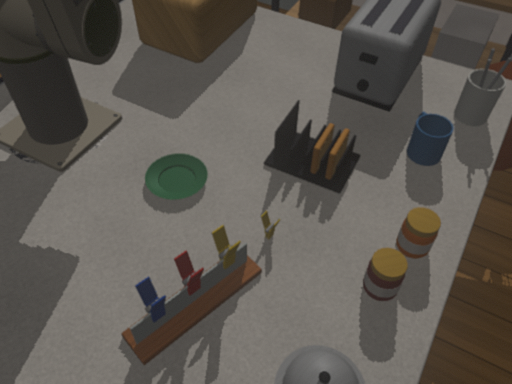

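View pics/side0.png

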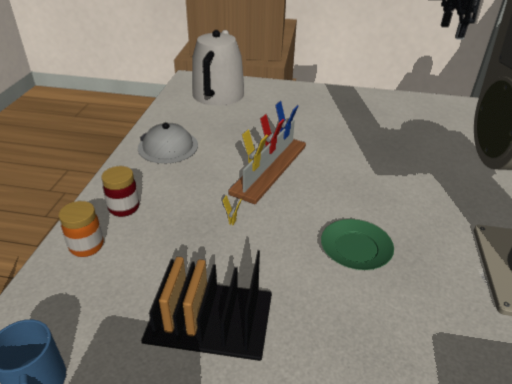

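View pics/wrist0.png

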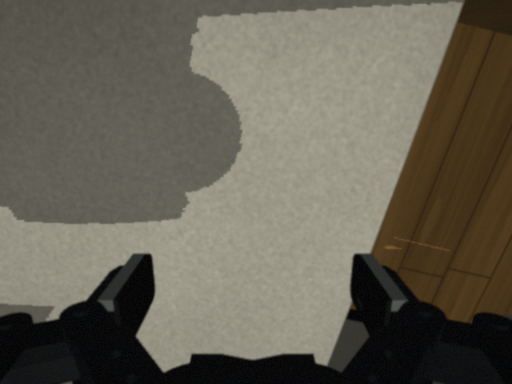

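The scene view has the yellow clip at the upper right end of the rail (~228,245), the small decoy at (269,225) and the tall panel at ~(287,130). In the side view these are at (255,150), (231,208) and (256,290). The wrist view sees none of them yet.

Run:
```python
import cv2,numpy as np
a=cv2.imread("pics/scene0.png");b=cv2.imread("pics/side0.png")
c=lambda im,x,y,w,h,s:cv2.resize(im[y:y+h,x:x+w],(400,300),interpolation=cv2.INTER_CUBIC)
o=np.vstack([np.hstack([c(a,200,200,100,75,4),c(a,260,90,120,90,4)]),np.hstack([c(b,215,115,100,75,4),c(b,140,240,160,120,4)])])
cv2.imwrite("pics/crop1.png",np.clip(o*1.6,0,255).astype(np.uint8))
```

```text
(no output)
```

View pics/crop1.png

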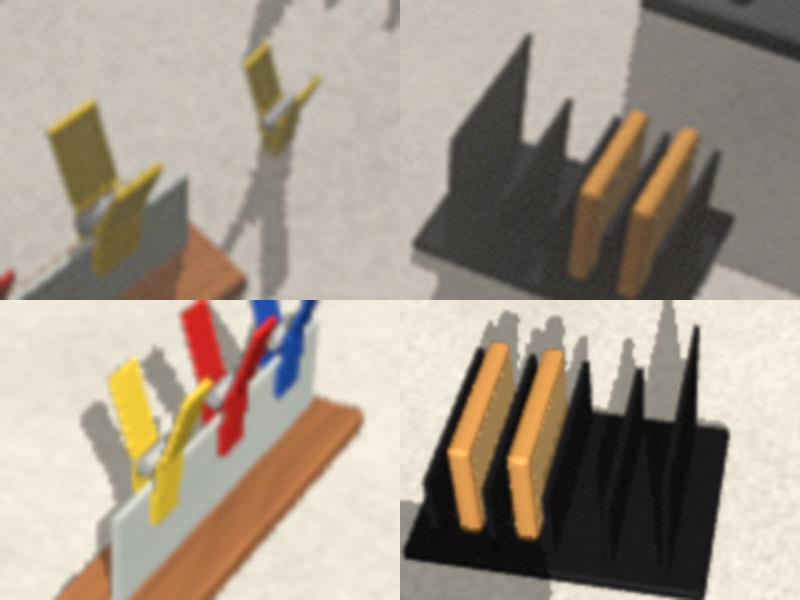

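The crops show the yellow handle-top edges at scene px (212.5,232.5)-(224.3,225.8) and (230.5,245.8)-(240.5,241.3). The panel's top edge is (275.6,132)-(299,100.5), and its side-view corner is (258.8,250.8).

```bash
cat > h.py <<'E'
from bench import r
import cv2,numpy as np
from scipy.spatial.transform import Rotation as Ro
def cam(n,s=None):
    c=r.camera_params(n);K=np.array([[c['fx'],0,c['cx']],[0,c['fy'],c['cy']],[0,0,1]])
    if n=='wrist':
        T=np.eye(4);T[:3,:3]=Ro.from_euler('xyz',s['tcp_rot'],degrees=True).as_matrix();T[:3,3]=s['tool_pos']
        T=T@np.array(c['mount']);return K,np.array(c['D']),T[:3,:3],T[:3,3]
    R=np.array(c['R']);return K,np.array(c['D']),R.T,-R.T@np.array(c['t'])
def plane(C,px,z):
    K,D,R,o=C;u=cv2.undistortPoints(np.array(px,float).reshape(-1,1,2),K,D)[:,0]
    d=np.c_[u,np.ones(len(u))]@R.T;return o+d*((z-o[2])/d[:,2])[:,None]
def proj(C,P):
    K,D,R,o=C;return cv2.projectPoints(((np.atleast_2d(P)-o)@R),np.zeros(3),np.zeros(3),K,D)[0][:,0]
E
python3 - <<'E'
from h import *
np.set_printoptions(precision=1,suppress=True)
S=cam('scene');I=cam('side')
h=plane(S,[(212.5,232.5),(224.3,225.8),(230.5,245.8),(240.5,241.3)],141);print(h,h.mean(0))
# side: left handle top crop(108,378)-(135,358), right (205,378)..
f=lambda x,y:(215+x/4,115+(y-300)/4)
h2=plane(I,[f(108,378),f(136,359),f(195,392),f(211,380)],141);print(h2,h2.mean(0))
p=plane(S,[(275.6,132),(299,100.5)],110);print(p,p.mean(0),np.degrees(np.arctan2(*(p[1]-p[0])[1::-1])))
print(plane(I,[(258.8,250.8)],110),proj(I,p))
for h_ in(h,h2):
  for a,b in((0,1),(2,3)):
    d=h_[b]-h_[a];print(np.degrees(np.arctan2(d[1],d[0])),np.linalg.norm(d))
print(plane(S,[(246.75,244.5)],75), plane(S,[(133,323)],75))
E
```

```text
[[ 555.  -162.8  141. ]
 [ 565.  -140.8  141. ]
 [ 595.7 -170.9  141. ]
 [ 605.6 -154.7  141. ]] [ 580.3 -157.3  141. ]
[[ 599.3 -143.7  141. ]
 [ 588.7 -165.7  141. ]
 [ 552.9 -139.4  141. ]
 [ 546.8 -152.9  141. ]] [ 571.9 -150.4  141. ]
[[516.9 143.4 110. ]
 [514.3 262.  110. ]] [515.6 202.7 110. ] 91.28004655699448
[[512.4 148.  110. ]] [[256.5 248.4]
 [243.4 308.9]]
65.58514879334237 24.225951114687174
58.483591591442796 18.925009624117315
-115.58689894014505 24.378151786293376
-114.69000314912759 14.786248996373056
[[ 595.5 -116.2   75. ]] [[ 511.7 -340.    75. ]]
```

```bash
python3 -m handwheel '[[0,0,-0.006,7.9],[0,0,-0.006,7.9],[0,0,-0.006,7.9],[0,0,-0.006,7.9],[0,0,-0.006,7.9],[0,0,-0.006,7.9],[0,0,-0.006,7.9]]' 0.085
python3 - <<'E'
from bench import r
print(r.sense()['tcp_rot'])
E
```

```text
time: 0.85
tool_pos: [143.6, -582.3, 242.7]
tcp_rot: [-180.0, 0.0, -41.8]
ft_force: [0.1, 0.4, -0.0]
finger_gap: 84.9
grip_force: 0.0
[-1.79972022e+02  3.42584193e-02 -4.17713180e+01]
```

```bash
python3 -m handwheel '[[0,0,0,-8.5],[0,0,0,-8.5],[0,0,0,-8.5],[0,0,0,-8.5],[0,0,0,-8.5],[0,0,0,-8.5],[0,0,0,-8.5],[0,0,0,-8.5],[0,0,0,-8.5],[0,0,0,-8.5]]'; python3 -m handwheel '[[0,0,0,-8.5],[0,0,0,-8.5],[0,0,0,-8.5],[0.04,0.018,0,0],[0.04,0.018,0,0],[0.04,0.018,0,0],[0.04,0.018,0,0],[0.04,0.018,0,0],[0.04,0.018,0,0],[0.04,0.018,0,0]]';python3 -m handwheel '[[0.04,0.018,0,0],[0.04,0.018,0,0],[0.04,0.018,0,0],[0.04,0.018,0,0],[0.04,0.018,0,0],[0.04,0.018,0,0],[0.034,0.016,0,0],[0,0,0,0],[0,0,0,0]]'
python3 - <<'E'
from h import *
s=r.sense();p=r.snapshot('wrist');cv2.imwrite("pics/w1.png",p[:,:,::-1]);np.savez("w1.npz",tool_pos=s['tool_pos'],tcp_rot=s['tcp_rot'])
E
```

```text
time: 1.85
tool_pos: [143.7, -582.3, 242.4]
tcp_rot: [-180.0, -0.0, 43.9]
ft_force: [0.4, -0.2, 0.5]
finger_gap: 84.8
grip_force: 0.0
time: 2.85
tool_pos: [362.3, -364.6, 242.7]
tcp_rot: [-180.0, -0.0, 69.0]
ft_force: [0.6, -0.5, -0.1]
finger_gap: 85.0
grip_force: 0.0
time: 3.75
tool_pos: [575.3, -153.7, 242.2]
tcp_rot: [-179.9, 0.0, 69.2]
ft_force: [-1.0, -0.2, 0.1]
finger_gap: 85.1
grip_force: 0.0
```

View pics/w1.png

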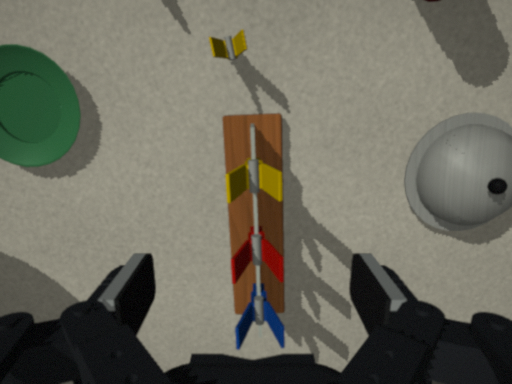

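The wrist view has the yellow clip centred near (254,180), with its handle tops at columns ~226 and 283. The rail strip runs almost straight down the columns (253,125)→(256,232).

Run:
```python
from h import *
np.set_printoptions(precision=1,suppress=True)
s=dict(np.load("w1.npz"));C=cam('wrist',s);im=cv2.imread("pics/w1.png")
hsv=cv2.cvtColor(im,cv2.COLOR_BGR2HSV)
m=cv2.inRange(hsv,(20,120,60),(35,255,255));m[:110]=0
n,l,st,ce=cv2.connectedComponentsWithStats(m)
Rt=Ro.from_euler('xyz',s['tcp_rot'],degrees=True).as_matrix()
tool=lambda P:(P-s['tool_pos'])@Rt
corn=[]
for i in range(1,n):
    if st[i,4]<80: continue
    q=cv2.boxPoints(cv2.minAreaRect(np.argwhere(l==i)[:,::-1].astype(np.float32)))
    print(st[i],q.round(1).tolist())
    ys,xs=np.nonzero(l==i);print([(y,xs[ys==y].min(),xs[ys==y].max()) for y in range(ys.min(),ys.max()+1,4)])
px=[(253.2,126),(256.5,228)]
print('rail',tool(plane(C,px,75)),plane(C,px,75)); print('pin',tool(plane(C,[(254.3,177.5)],91+3)))
# rail columns: greys
for y in(130,140,150,210,220,225,268,280):
    row=im[y,240:272].astype(int);sat=row.max(1)-row.min(1);print(y,240+np.nonzero(sat<25)[0])
```

```text
[225 158  26  46 580] [[224.0, 202.89999389648438], [225.60000610351562, 157.1999969482422], [250.0, 158.0], [248.5, 203.6999969482422]]
[(158, np.int64(247), np.int64(250)), (162, np.int64(245), np.int64(247)), (166, np.int64(238), np.int64(248)), (170, np.int64(232), np.int64(248)), (174, np.int64(226), np.int64(248)), (178, np.int64(225), np.int64(248)), (182, np.int64(226), np.int64(249)), (186, np.int64(226), np.int64(248)), (190, np.int64(226), np.int64(244)), (194, np.int64(226), np.int64(240)), (198, np.int64(227), np.int64(235)), (202, np.int64(227), np.int64(230))]
[257 158  26  44 749] [[257.0, 158.0], [281.1000061035156, 156.6999969482422], [283.5, 200.89999389648438], [259.29998779296875, 202.10000610351562]]
[(158, np.int64(257), np.int64(259)), (162, np.int64(258), np.int64(263)), (166, np.int64(258), np.int64(271)), (170, np.int64(258), np.int64(279)), (174, np.int64(258), np.int64(282)), (178, np.int64(259), np.int64(282)), (182, np.int64(259), np.int64(282)), (186, np.int64(259), np.int64(282)), (190, np.int64(263), np.int64(282)), (194, np.int64(268), np.int64(282)), (198, np.int64(274), np.int64(282))]
rail [[ 46.1   1.3 167.1]
 [-62.8   4.9 167.2]] [[ 592.6 -111.    75. ]
 [ 557.3 -214.1   75. ]]
pin [[ -2.2   2.3 148.1]]
130 [251 252 253 254]
140 [251 252 253 254]
150 [252 253 254]
210 [254 255 256 257]
220 [255 256 257]
225 [255 256 257]
268 [256 257 258 259]
280 [257 258 259]
```

```bash
python3 - <<'E'
from h import *
s=dict(np.load("w1.npz"));C=cam('wrist',s)
Rt=Ro.from_euler('xyz',s['tcp_rot'],degrees=True).as_matrix()
P=plane(C,[(225.5,174),(227,202.5),(282.5,173),(282.7,200)],140);print(((P-s['tool_pos'])@Rt).round(1))
E
python3 -m handwheel '[[-0.002,0.002,0.02,-1.9],[0,0,0.02,0],[0,0,0.02,0],[0,0,0.02,0],[0,0,0.02,0],[0,0,0.01,0],[0,0,0,0]]'
```

```text
[[ 11.4 -22.2 102.2]
 [-13.6 -21.4 102.2]
 [ 12.2  25.7 102.1]
 [-11.4  26.4 102.1]]
time: 4.5
tool_pos: [574.6, -157.6, 131.1]
tcp_rot: [-179.8, 0.0, 70.9]
ft_force: [0.5, 0.8, -0.2]
finger_gap: 85.0
grip_force: 0.0
```

```bash
python3 -m handwheel '[[0,0,0.013,0],[0,0,0.013,0],[0,0,0,0]]' && python3 -m handwheel '[[0,0,0,0],[0,0,0,0],[0,0,0,0],[0,0,0,0],[0,0,0,0],[0,0,0,0],[0,0,0,0],[0,0,0,0],[0,0,0,0],[0,0,0,0]]' 0.01 70
```

```text
time: 4.8
tool_pos: [575.0, -156.7, 104.6]
tcp_rot: [-179.8, -0.0, 70.9]
ft_force: [-0.2, -0.5, -1.4]
finger_gap: 84.8
grip_force: 0.0
time: 5.8
tool_pos: [576.4, -157.1, 106.9]
tcp_rot: [-180.0, 0.0, 71.0]
ft_force: [-0.6, 1.3, -0.2]
finger_gap: 10.0
grip_force: 0.0
```

Run:
```python
from h import *
a=r.snapshot('scene')[190:360,110:310,::-1];b=r.snapshot('side')[80:250,170:370,::-1];w=r.snapshot('wrist')[:,:,::-1]
f=lambda x:cv2.resize(np.ascontiguousarray(x),(400,300),interpolation=cv2.INTER_CUBIC)
cv2.imwrite("pics/c2.png",np.vstack([np.hstack([f(a),f(b)]),np.hstack([f(w),f(w[150:300,150:350])])]))
```

```text
(no output)
```

View pics/c2.png

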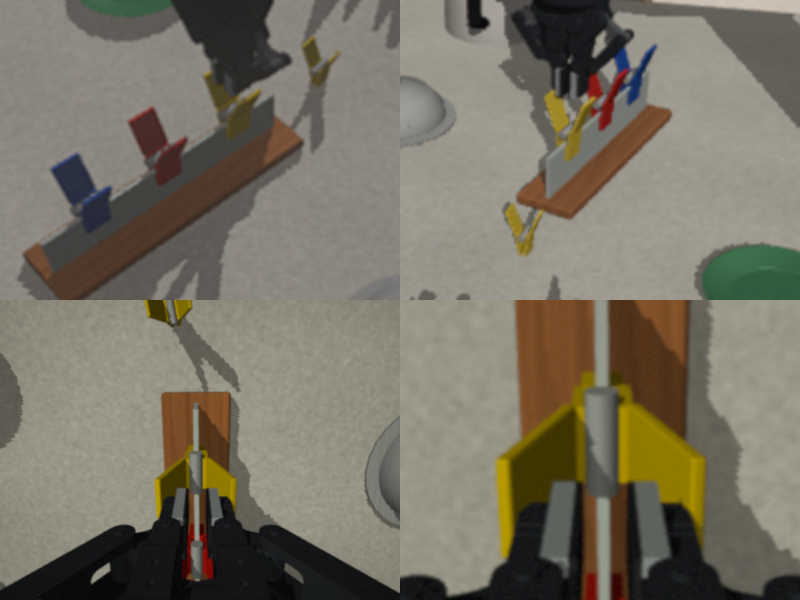

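The fingers have shut without the handles between them: in the wrist view the clip (pin ≈ px 250,222) looks ahead of the fingers. I'll check the geometry.

Run:
```python
from h import *
np.set_printoptions(precision=1,suppress=True)
s=r.sense();R=Ro.from_euler('xyz',s['tcp_rot'],degrees=True).as_matrix();t=s['tool_pos']
C=cam('wrist',s);print(t,s['joint_pos'])
print('pin tool',(plane(C,[(250.5,197),(250.5,247)],96)-t)@R)
print('handle tops tool',(plane(C,[(199,230),(302,230)],140)-t)@R, (plane(C,[(199,230),(302,230)],120)-t)@R)
for n in('wrist','scene','side'):
    c=cam(n,s);print(n,'tcp',proj(c,t),'grasp',proj(c,t-R[:,2]*18.7), 'clip',proj(c,np.array([576.,-154,141])))
```

```text
[ 576.4 -157.1  106.9] [-20.2  10.6  91.8   0.   77.6  -1.1]
pin tool [[ 17.9  -0.8  10.9]
 [-13.3  -0.8  10.9]]
handle tops tool [[ 15.3 -23.6 -33.1]
 [ 15.3  22.5 -33.1]] [[  7.3 -27.1 -13.1]
 [  7.3  25.7 -13.1]]
wrist tcp [[251.8 233.4]] grasp [[251.8 247.7]] clip [[248.8 256.4]]
scene tcp [[225.6 246.5]] grasp [[225.3 240.4]] clip [[225.7 233.8]]
side tcp [[253.8 146.3]] grasp [[253.9 138.8]] clip [[254.  133.2]]
```

Run:
```python
from h import *
w=r.snapshot('wrist')[:,:,::-1]
s=r.sense();c=cam('wrist',s);w=np.ascontiguousarray(w[140:340,140:360]);w=cv2.resize(w,(660,600),interpolation=cv2.INTER_CUBIC)
cv2.imwrite("pics/w3.png",w)
```

```text
(no output)
```

View pics/w3.png

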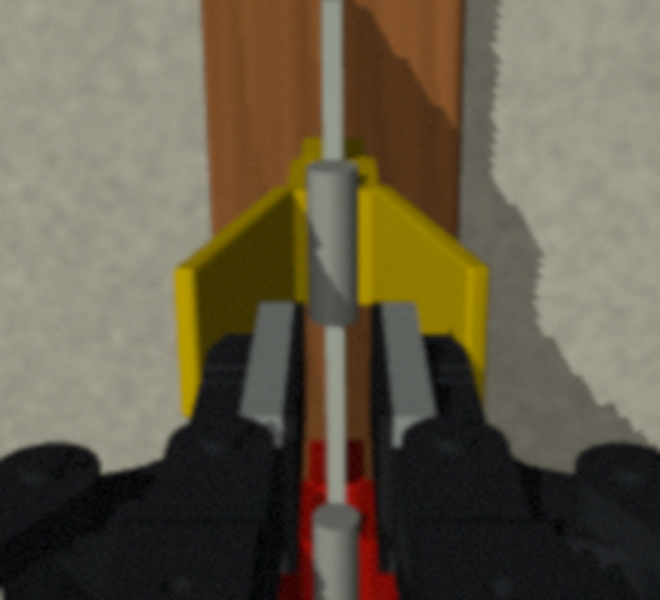

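The wrist view shows the fingertips near px row 242 with a 28 px gap. That puts them at about z = 140, some 35 mm behind the stated TCP and just over the handle tops, so they closed on air. I'll rise, open and go about 30 mm deeper.

```bash
python3 -m handwheel '[[0,0,-0.02,0],[0,0,0,0],[0,0,0,0],[0,0,0,0],[0,0,0,0],[0,0,0,0],[0,0,0,0]]' 0.085 && python3 -m handwheel '[[0.001,0,0.02,0],[0,0,0.01,0],[0,0,0.01,0],[0,0,0.008,0],[0,0,0,0],[0,0,0,0]]'
python3 - <<'E'
from h import *
b=r.snapshot('side')[90:210,190:310,::-1];w=r.snapshot('wrist')[:,:,::-1]
f=lambda x:cv2.resize(np.ascontiguousarray(x),(400,400),interpolation=cv2.INTER_CUBIC)
cv2.imwrite("pics/c4.png",np.hstack([f(b),f(w[:,64:448])]))
E
```

```text
time: 6.7
tool_pos: [576.1, -157.0, 126.4]
tcp_rot: [-180.0, -0.0, 71.0]
ft_force: [0.1, -0.6, 0.4]
finger_gap: 85.2
grip_force: 0.0
time: 7.3
tool_pos: [576.7, -156.2, 79.0]
tcp_rot: [-180.0, -0.0, 71.0]
ft_force: [0.1, -0.1, 0.5]
finger_gap: 84.9
grip_force: 0.0
```

View pics/c4.png

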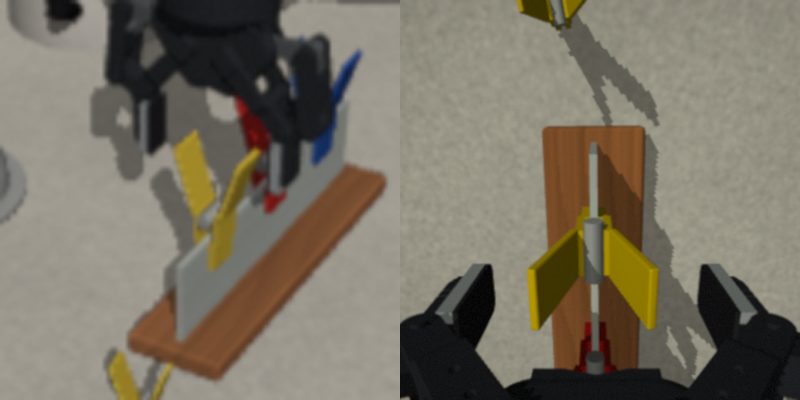

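Run:
```python
from h import *
from scipy.optimize import least_squares
np.set_printoptions(precision=1,suppress=True)
s=r.sense();R=Ro.from_euler('xyz',s['tcp_rot'],degrees=True).as_matrix();t=s['tool_pos']
S=cam('side');W=cam('wrist',s)
obs=np.array([(235.6,135.6),(274.9,147)])
def T(p):return t+np.array([[p[0],45,p[1]],[p[0],-45,p[1]]])@R.T
q=least_squares(lambda p:(proj(S,T(p))-obs).ravel(),[0,-30]);print('tip offset x,z',q.x,q.fun)
print(proj(S,T([0,-13])),proj(S,T([0,-40])),proj(S,T([-20,-13])))
a=r.snapshot('scene')[:,:,::-1][200:280,180:280]
cv2.imwrite("pics/c5.png",np.clip(cv2.resize(np.ascontiguousarray(a),(750,600),interpolation=cv2.INTER_CUBIC)*1.7,0,255))
S=cam('scene');print('scene',proj(S,T([0,-13])),proj(S,T([0,-40])),proj(S,T([-20,-13])))
```

```text
tip offset x,z [ -6.2 -37.2] [ 1.1 -0.1 -1.3  0. ]
[[235.3 146.3]
 [271.8 158.1]] [[235.2 135.6]
 [272.3 147.3]] [[240.  142.1]
 [276.1 153.6]]
scene [[243.1 267.4]
 [210.8 235.3]] [[243.  258.9]
 [209.9 226.4]] [[234.2 274.1]
 [202.  241.3]][ WARN:0@0.894] global loadsave.cpp:1063 imwrite_ Unsupported depth image for selected encoder is fallbacked to CV_8U.
```

View pics/c5.png

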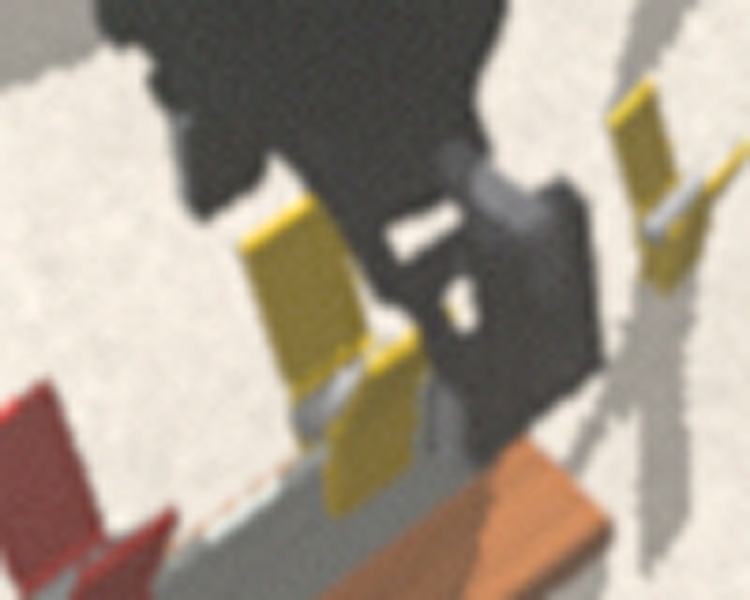

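Scene and side agree that the open fingertips sit about 37 mm behind the stated TCP, now at z≈115 on either side of the handles. Closing.

```bash
python3 -m handwheel '[[0,0,0,0],[0,0,0,0],[0,0,0,0],[0,0,0,0],[0,0,0,0],[0,0,0,0],[0,0,0,0],[0,0,0,0],[0,0,0,0],[0,0,0,0]]' 0.01 70
```

```text
time: 8.45
tool_pos: [576.7, -156.2, 78.9]
tcp_rot: [180.0, -0.0, 71.0]
ft_force: [0.7, 0.0, 0.2]
finger_gap: 16.3
grip_force: 72.3
```

```bash
python3 -m handwheel '[[0,0,-0.015,0],[0,0,-0.02,0],[0,0,-0.03,0],[0,0,-0.03,0],[0,0,-0.03,0],[0,0,-0.02,-6.8],[0,0,0,-6.8],[0,0,0,-6.7],[0,0,0,0]]' && python3 -m handwheel '[[0.038,-0.007,0,0],[0.038,-0.007,0,0],[0.038,-0.007,0,0],[0.038,-0.007,0,0],[0.038,-0.007,0,0],[0.038,-0.007,0,0],[0.038,-0.007,0,0],[0.038,-0.006,0,0],[0,0,0,0],[0,0,0,0]]'
python3 - <<'E'
from h import *
s=r.sense();p=r.snapshot('wrist');cv2.imwrite("pics/w6.png",p[:,:,::-1]);np.savez("w6.npz",tool_pos=s['tool_pos'],tcp_rot=s['tcp_rot'])
g=np.clip(p[:,:,::-1].astype(float)*2.2,0,255).astype(np.uint8)
cv2.imwrite("pics/w6b.png",cv2.resize(g,(800,600),interpolation=cv2.INTER_CUBIC))
E
```

```text
time: 9.35
tool_pos: [577.0, -156.2, 225.5]
tcp_rot: [179.9, 0.0, 91.4]
ft_force: [-0.5, -0.2, -0.3]
finger_gap: 16.4
grip_force: 72.3
time: 10.35
tool_pos: [514.9, 147.2, 224.4]
tcp_rot: [180.0, 0.0, 91.2]
ft_force: [-0.5, -1.3, 0.1]
finger_gap: 16.2
grip_force: 72.3
```

View pics/w6b.png

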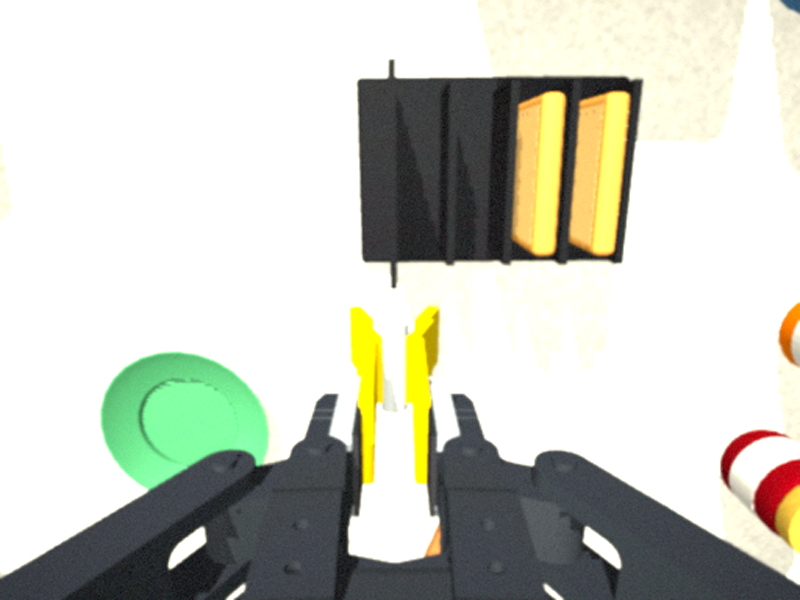

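The clip is held between the fingers with its jaws open (around px 253,220 at full size). The panel's top edge runs from about (250,40) to (252,182) in the wrist picture.

Run:
```python
from h import *
np.set_printoptions(precision=1,suppress=True)
s=dict(np.load("w6.npz"));C=cam('wrist',s);im=cv2.imread("pics/w6.png");g=im.max(2).astype(int)
R=Ro.from_euler('xyz',s['tcp_rot'],degrees=True).as_matrix()
for y in list(range(36,52,2))+list(range(166,188,2)):
    x=np.arange(240,264);w=np.clip(100-g[y,240:264],0,None);print(y,g[y,246:258], (x*w).sum()/max(w.sum(),1))
P=plane(C,[(250.3,39.5),(252.3,183)],110);print(P,(P-s['tool_pos'])@R,P.mean(0),((P-s['tool_pos'])@R).mean(0))
h=cv2.cvtColor(im,cv2.COLOR_BGR2HSV);m=cv2.inRange(h,(20,150,40),(35,255,255));m[:185]=0;m[:,:200]=0;m[:,300:]=0
for y in range(196,312,8):
    x=np.nonzero(m[y])[0]; print(y,x.min() if len(x) else 0,x.max() if len(x) else 0,end='; ')
# pin: front end approx row 205/1.. expected pos
print(proj(C,s['tool_pos']+np.array([[1.7+16,0,-12],[1.7-16,0,-12],[1.7+16,0,26]])@R.T))
```

```text
36 [188 185 180 177 174 173 174 175 179 182 185 189] 0.0
38 [183 162 121  80  66  66  96 144 174 182 184 186] 250.2391304347826
40 [187 163 109  56  32  44  92 148 181 189 190 191] 250.1590909090909
42 [187 160 106  51  31  46  92 147 181 190 195 194] 250.11666666666667
44 [185 158 105  53  31  44  92 146 182 192 193 193] 250.13888888888889
46 [181 157 104  50  33  46  91 143 178 188 189 190] 250.12222222222223
48 [174 150  98  48  33  41  84 132 164 173 174 173] 250.17857142857142
50 [73 61 44 32 32 30 35 43 54 56 58 56] 252.4407443682664
166 [29 28 29 26 27 30 27 23 28 24 26 27] 251.46763005780346
168 [102 103 100  82  47  27  34  52  80 100 104 103] 251.47841726618705
170 [124 122 121  98  54  29  37  61  98 120 124 125] 251.43497757847533
172 [128 129 122 100  53  27  31  56  95 123 129 128] 251.5252100840336
174 [133 133 127 101  55  30  33  54  95 123 130 129] 251.55364806866953
176 [178 178 169 135  73  32  32  60  96 120 125 123] 251.6425120772947
178 [199 196 186 151  88  37  34  58  93 115 121 123] 251.83684210526314
180 [200 198 187 154  88  38  36  63 102 126 126 124] 251.72
182 [199 198 189 154  91  38  34  78 139 172 162 140] 251.63522012578616
184 [197 196 190 163 116  91  90 111 155 187 189 164] 251.52631578947367
186 [199 199 198 197 193 194 191 191 193 195 189 167] 0.0
[[511.1 264.2 110. ]
 [515.1 147.7 110. ]] [[117.1  -1.3 114.3]
 [  0.5   0.2 114.4]] [513.1 206.  110. ] [ 58.8  -0.5 114.4]
196 227 279; 204 224 279; 212 224 279; 220 225 279; 228 225 279; 236 228 275; 244 231 274; 252 230 274; 260 229 275; 268 231 274; 276 231 274; 284 231 274; 292 231 273; 300 231 273; 308 231 273; [[252.  209.9]
 [252.  266.8]
 [252.  190.3]]
```

```bash
python3 -m handwheel '[[0.03,-0.0007,0,-0.7],[0.027,0,0,0],[0,0,0.02,0],[0,0,0.02,0],[0,0,0.02,0],[0,0,0.02,0],[0,0,0.01,0],[0,0,0.01,0],[0,0,0.01,0],[0,0,0,0]]'
python3 - <<'E'
from h import *
s=r.sense();print(s['tool_pos'],s['tcp_rot'],s['ft_force'],s['grip_force'])
S=cam('side');p=r.snapshot('side');h=cv2.cvtColor(p,cv2.COLOR_RGB2HSV);m=cv2.inRange(h,(20,120,60),(35,255,255))
n,l,st,c=cv2.connectedComponentsWithStats(m)
for i in range(1,n):
    if st[i,4]>25:print(st[i],c[i].round(0))
for z in (88,126,170):print(z,proj(S,[[513.1,206-16,z],[513.1,206+16,z]]).round(1).tolist())
E
```

```text
time: 11.4
tool_pos: [512.4, 203.0, 112.9]
tcp_rot: [-179.9, 0.0, 91.9]
ft_force: [-0.5, 0.4, 0.7]
finger_gap: 16.1
grip_force: 72.3
[512.39982155 203.02734504 112.8587838 ] [-1.79924728e+02  2.25348563e-02  9.19093341e+01] [-0.47478603  0.44118614  0.7335242 ] 72.3117184638977
[102 167  31  22 554] [117. 177.]
[ 59 202  36  26 745] [ 77. 214.]
[240 244  12  53 252] [247. 272.]
[255 250  11  49 271] [260. 280.]
88 [[253.4, 280.1], [249.5, 296.5]]
126 [[253.8, 263.1], [249.7, 279.4]]
170 [[254.3, 241.9], [250.1, 258.1]]
```

No contact force, and the side-view mask shows yellow on both sides of the panel line (cols 240–251 and 255–265). Release.

```bash
python3 -m handwheel '[[0,0,0,0],[0,0,0,0],[0,0,0,0],[0,0,0,0],[0,0,0,0],[0,0,0,0],[0,0,0,0],[0,0,0,0]]' 0.085 && python3 -m handwheel '[[0,0,-0.01,0],[0,0,-0.02,0],[0,0,-0.03,0],[0,0,-0.03,0],[0,0,-0.03,0],[-0.02,0,0,0],[-0.03,0,0,0],[0,0,0,0],[0,0,0,0]]'
python3 - <<'E'
from h import *
np.set_printoptions(precision=1,suppress=True)
s=r.sense();R=Ro.from_euler('xyz',s['tcp_rot'],degrees=True).as_matrix()
for n in('side','wrist','scene'):
    p=r.snapshot(n);cv2.imwrite(f"pics/f_{n}.png",p[:,:,::-1]);C=cam(n,s);h=cv2.cvtColor(p,cv2.COLOR_RGB2HSV);m=cv2.inRange(h,(20,120,40),(35,255,255))
    N,l,st,c=cv2.connectedComponentsWithStats(m)
    e=proj(C,[[513.1,206,126],[513.1-24,205-16,176],[513.1+24,205-16,176],[513.1-24,205+16,176],[513.1+24,205+16,176],[513.1,190,88],[513.1,222,88]]);print(n,'expect',e.min(0),e.max(0))
    for i in range(1,N):
        if st[i,4]>25:print(st[i],c[i].round(0), 'centroid@z160',plane(C,[c[i]],155)[0])
E
```

```text
time: 12.25
tool_pos: [512.8, 203.5, 113.9]
tcp_rot: [-180.0, -0.0, 92.0]
ft_force: [0.2, -0.6, 1.6]
finger_gap: 85.3
grip_force: 0.0
time: 13.15
tool_pos: [514.7, 153.2, 234.7]
tcp_rot: [180.0, -0.0, 91.9]
ft_force: [-0.1, -0.3, 0.5]
finger_gap: 85.1
grip_force: 0.0
side expect [233.1 236.1] [271.2 296.5]
[102 167  31  22 553] [117. 177.] centroid@z160 [778.1  64.9 155. ]
[223 196   9  19  93] [227. 205.] centroid@z160 [574.7  99.8 155. ]
[228 199  14  26  94] [234. 215.] centroid@z160 [558.1 121.5 155. ]
[ 59 202  36  26 745] [ 77. 214.] centroid@z160 [799.2 169.  155. ]
[235 241  37  55 623] [251. 266.] centroid@z160 [511.8 223.3 155. ]
wrist expect [216.8 102.6] [288.7 154. ]
[ 217  109   29   40 1012] [231. 127.] centroid@z160 [497.5 204.2 155. ]
[ 258  109   31   42 1151] [273. 128.] centroid@z160 [528.8 204.9 155. ]
[300 287  16  37 169] [306. 300.] centroid@z160 [564.9  59.5 155. ]
[312 299  19  29 278] [321. 313.] centroid@z160 [578.9  47.  155. ]
[501 310  11  11  73] [507. 315.] centroid@z160 [746.4  48.7 155. ]
scene expect [275.4  82.9] [302.8 126.3]
[286 105   9  22  45] [289. 116.] centroid@z160 [539.5 154.2 155. ]
[407 208  33  26 627] [423. 220.] centroid@z160 [858.2  30.1 155. ]
[372 248  35  30 781] [389. 262.] centroid@z160 [836.3 -79.5 155. ]
```

```bash
python3 -c "
from bench import r
print(r.hand_in())"
```

```text
the job is handed in; nothing more can be done
None
```

The yellow clip is clipped upright astride the middle of the tall panel's top edge and let go, with final camera checks matching a seated clip; I handed the job in at about 13 s, the red and blue clips were not touched, and no verdict came back.

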